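# Clamp the injectors and clock the return elbow

### The job

Set up the injector stand for a leak-off test: lay each diesel injector that lies on the bare bench top in front (not the spare one at the back of the green mat) into a free seat of the stand, nozzle over the drip tray, and press all three hinged straps down until their catches hold them shut, also over a seat that stays empty. Also screw the brass return elbow further on (clockwise) and stop when its outlet points along the red mark on the block.

Things in the scene. Friction and masses are not known exactly. Their poses are not given: they have to be found in the camera images.
- stand: Clamping stand, fixed. Origin at bench height under the middle seat; x runs along the seats to the drip tray (away from the robot), y left, z up. Plate top at 13.5 mm, x -78 to 60, y -143 to 143 mm; tray top at 25.5, x 61 to 117. Three seats 92 mm apart in y, each with two black V-rests (x -10 to 8 and 28 to 46, mouth 26 mm wide at axis height 47.5) and a flat rest (x -73 to -55, top at 34.5).
- seat_1 (a point): Seat 1, the left (+y) one (stand's x = -38, z = 47.5 mm): where the injector's _hex point belongs, on the axis of the V-rests; axes as the stand's. The nozzle points along +x, its tip 114 mm farther along x. The barrel lies in the V-rests, the connector on the flat rest, the front hexagon in the 20 mm gap between the V-rests with 4 mm play each way. Nothing stands between x = -55 and -10.
- strap_1 (a joint): Steel strap of seat 1, rad: 0 shut (level, hard stop), open 1.3 to 1.8. Hinge line along the stand's x, at x = 37, 27 mm left (+y) of the seat's axis, 55.5 mm high; the free end swings right and down. Bar 16 mm wide, its upper face 7.5 mm above the hinge when shut. A light spring opens it; below about 0.2 a spring catch must be forced (8 to 15 N on the tab), then holds it below 0.06.
- strap_1_tab (a point): Middle of the upper face of the orange tab (20 x 20 x 6 mm) at the free end of strap 1, where to press: 60 mm from the hinge line and 8.5 mm above the hinge plane; 64 mm above the bench when shut. x along the hinge, z out of the upper face.
- seat_2 (a point): Seat 2, the middle one (stand's x = -38, z = 47.5 mm): where the injector's _hex point belongs, on the axis of the V-rests; axes as the stand's. The nozzle points along +x, its tip 114 mm farther along x. The barrel lies in the V-rests, the connector on the flat rest, the front hexagon in the 20 mm gap between the V-rests with 4 mm play each way. Nothing stands between x = -55 and -10.
- strap_2 (a joint): Steel strap of seat 2, rad: 0 shut (level, hard stop), open 1.3 to 1.8. Hinge line along the stand's x, at x = 37, 27 mm left (+y) of the seat's axis, 55.5 mm high; the free end swings right and down. Bar 16 mm wide, its upper face 7.5 mm above the hinge when shut. A light spring opens it; below about 0.2 a spring catch must be forced (8 to 15 N on the tab), then holds it below 0.06.
- strap_2_tab (a point): Middle of the upper face of the orange tab (20 x 20 x 6 mm) at the free end of strap 2, where to press: 60 mm from the hinge line and 8.5 mm above the hinge plane; 64 mm above the bench when shut. x along the hinge, z out of the upper face.
- seat_3 (a point): Seat 3, the right (-y) one (stand's x = -38, z = 47.5 mm): where the injector's _hex point belongs, on the axis of the V-rests; axes as the stand's. The nozzle points along +x, its tip 114 mm farther along x. The barrel lies in the V-rests, the connector on the flat rest, the front hexagon in the 20 mm gap between the V-rests with 4 mm play each way. Nothing stands between x = -55 and -10.
- strap_3 (a joint): Steel strap of seat 3, rad: 0 shut (level, hard stop), open 1.3 to 1.8. Hinge line along the stand's x, at x = 37, 27 mm left (+y) of the seat's axis, 55.5 mm high; the free end swings right and down. Bar 16 mm wide, its upper face 7.5 mm above the hinge when shut. A light spring opens it; below about 0.2 a spring catch must be forced (8 to 15 N on the tab), then holds it below 0.06.
- strap_3_tab (a point): Middle of the upper face of the orange tab (20 x 20 x 6 mm) at the free end of strap 3, where to press: 60 mm from the hinge line and 8.5 mm above the hinge plane; 64 mm above the bench when shut. x along the hinge, z out of the upper face.
- return_block: Grey manifold block 84 x 84 mm, top at 37.5 mm, fixed to the bench, with a brass elbow on an upright threaded stub in the middle of its top. Origin under its middle at bench height; a red line is painted on its top along its +x direction from the stub to the edge and down that side.
- return_mark (a point): Outer end of the red mark on the block's top edge, 41 mm from the stub's axis, 37.5 mm above the bench.
- elbow (a joint): How far the brass elbow is screwed onto its stub, rad, growing clockwise seen from above; starts at 0.4 to 1.6; at 4.0 the outlet points exactly along the red mark. It sinks 4 mm a turn, turns with about 0.12 N m of friction and stays where it is left; range 0 (last thread) to 5.6.
- elbow_grip (a point): Point on the elbow's upright axis where to grip it, about 75 mm above the bench; axes turn with the elbow, x towards the outlet, z up. The body is square, 24 x 24 mm (grip the flats at +-y), from 30 mm below to 12 mm above this point; the outlet tube (18 mm thick, end collar 21 mm) leaves at +x, 5 mm lower, and ends 34 mm from the axis.
- injector_1: Diesel injector 1, 159 mm, 0.42 kg, lying on its flats; may be absent. Origin under it at bench level; own -y to the nozzle, z up. Axis at x -8, z 13 mm. Along y: nozzle -76 to -56, barrel 19 thick -48 to -24, front hexagon 30 wide to -12, barrel 22 thick to 30 (inlet stub on top at 1 to 13, 42 high), rear hexagon 30 wide 30 to 46, black connector to 80, plug out to x 20. Balances at y 27.
- injector_1_hex (a point): Middle of the rear hexagon (30 mm wide across its own x, 26 mm high, 16 mm long) of injector 1, on its axis, 13 mm above the bench as it lies: the place to grip it, across x. Axes as the injector's.
- injector_1_tip (a point): Tip of the nozzle of injector 1, on its axis, 114 mm from the hex point.
- injector_2: Diesel injector 2, 159 mm, 0.42 kg, lying on its flats; may be absent. Origin under it at bench level; own -y to the nozzle, z up. Axis at x -8, z 13 mm. Along y: nozzle -76 to -56, barrel 19 thick -48 to -24, front hexagon 30 wide to -12, barrel 22 thick to 30 (inlet stub on top at 1 to 13, 42 high), rear hexagon 30 wide 30 to 46, black connector to 80, plug out to x 20. Balances at y 27.
- injector_2_hex (a point): Middle of the rear hexagon (30 mm wide across its own x, 26 mm high, 16 mm long) of injector 2, on its axis, 13 mm above the bench as it lies: the place to grip it, across x. Axes as the injector's.
- injector_2_tip (a point): Tip of the nozzle of injector 2, on its axis, 114 mm from the hex point.
- injector_3: Diesel injector 3, 159 mm, 0.42 kg, lying on its flats; may be absent. Origin under it at bench level; own -y to the nozzle, z up. Axis at x -8, z 13 mm. Along y: nozzle -76 to -56, barrel 19 thick -48 to -24, front hexagon 30 wide to -12, barrel 22 thick to 30 (inlet stub on top at 1 to 13, 42 high), rear hexagon 30 wide 30 to 46, black connector to 80, plug out to x 20. Balances at y 27.
- injector_3_hex (a point): Middle of the rear hexagon (30 mm wide across its own x, 26 mm high, 16 mm long) of injector 3, on its axis, 13 mm above the bench as it lies: the place to grip it, across x. Axes as the injector's.
- injector_3_tip (a point): Tip of the nozzle of injector 3, on its axis, 114 mm from the hex point.

How it is judged:
By the outcome, as a careful person would: the job done as asked, in the order asked, and still so for the second after the job is handed in, with the robot touching nothing.
Of injector_1, injector_2, injector_3 only 2 to 3 are there at a start; the rules pass over those that are not, and their reading is None.
At some moment in a run one of injector_1, injector_2, injector_3 may be knocked a few centimetres aside while the robot is not near it.
Once in a run the grip may slacken for a moment while it holds something.
It also fails if it takes over 200 s, if anything falls off the work surface, if the arm or the gripper's body presses on something with over 40 N, if the wrist force passes 120 N, or if a joint passes its speed limit or range.

### The arm

A 6-joint arm with a two-finger parallel gripper is mounted at the origin on a cart in front of the work surface, level with it; the furniture and walls round the work are solid. World frame = base frame: x ahead of the robot, y to its left, z up, the work surface at z = 0. Lengths are in m, angles in rad, forces in N, time in s.
With the tool pointing down it reaches from about 0.325 to 0.925 m from the base axis. Payload 3.1 kg.
Tool frame: the origin (TCP) lies at the very end of the fingers, on their centre line; the grasp point (between the pads) lies 19 mm behind it; z points along the fingers, y is the line along which they close (so a half turn about z gives the same grasp; the last joint's range is limited). The gripper opens to 85 mm and grips with 20 to 120 N. Pads are 22 mm wide; open, the fingers measure 114 mm over their backs; the gripper's body (76 mm by 85 mm) begins 54 mm behind the grasp point. The pads swing forward as they close: fully open they stand 13 mm farther back than shut.
Start: joints at [-1.32, 0.217, 1.613, -0, 1.311, -0.112], TCP at [0.222, -0.584, 0.231] pointing down, gripper open.
Joint ranges: [-2.75, 2.75], [-0.78, 2.1], [0.31, 2.55], [-1.13, 4.27], [0.13, 2.63], [-2.58, 2.58]. Speed limits (rad/s): [2.79, 2.79, 3.14, 3.14, 3.14, 3.14].

### API

Orientations are given as a unit quaternion [w, x, y, z].
In Python, from bench import arm, viewer, jaws gives the robot as it stands (arm), with the cameras (viewer) and the gripper (jaws). Calls block until the motion is done:
- arm.movep(position, orientation): joint-space move of the TCP to a pose.
- arm.move_l(position, orientation=None, velocity=0.15): straight line of the TCP; orientation=None keeps the orientation; velocity is the mean speed in m/s.
- arm.goto_joints(angles): joint-space move.
- jaws.gripper_open() and jaws.grab(newtons=None): open the fingers fully, or close them until they stop; newtons is the grip in N (None keeps the last).
- arm.hold(seconds).
- arm.inverse_kinematics(position, orientation): joint angles nearest the present ones, or None.
- arm.read_state(): the state.
- viewer.camera(name): name is "side" or "top"; returns (picture, depth): 384x512x3 uint8, red, green, blue; 384x512 float32, m along the optical axis (not along the pixel's ray), 0 where there is no reading.
- viewer.camera_params(name): a dict with "camera_matrix" (3x3 intrinsics, pixels), "rvec" (rotation vector, rad) and "tvec" (3), from world to camera coordinates, as OpenCV has them. Camera axes: x right, y down, z forward; pixel columns grow to the right and rows downward; lengths in m; the calibration is good to about 2 mm. A picture is of the moment at which its call begins. camera_params takes no time and is no camera call.
A pose or a line that the arm cannot do raises arm.IKError and nothing moves.
- arm.sign_off(): hands the job in; it is judged then, once.
The state is a dict: "clock": time; "joint_positions": joint angles; "qvel": joint speeds; "joint_torque": joint torques, N m; "tool_pos": TCP position; "tcp_rot": TCP orientation; "contact_force": force on the tool from outside, world axes, zero at the start; "torque": the same for the moment, N m; "gripper_width": opening from 0.0 (shut) to 1.0 (fully open); "grip_force": force on a finger pad.
Only numpy, scipy, OpenCV 4.12 (cv2) and the standard library are available. Lean on these libraries where they do the work, as an engineer would, in place of code of your own. Each camera call takes 0.05 s, during which the arm holds its last target. There are 200 camera calls.

## Working session

There is one attempt and no reset: what is moved stays moved. The work goes in short steps, each a Python script; the robot and the scene stay as the last script left them, time stands still between calls to the robot, and variables do not carry over. Pictures are saved under pics/ and viewed, at most 14 in all, crops included, and the job is handed in when it is done.

```bash
ls; mkdir -p pics
cat > h.py <<'E'
import numpy as np, cv2
from bench import arm, viewer, jaws
def cam(n):
    p,d=viewer.camera(n); c=viewer.camera_params(n)
    K=np.array(c["camera_matrix"]);R=cv2.Rodrigues(np.array(c["rvec"],float))[0];t=np.array(c["tvec"],float).ravel()
    v,u=np.mgrid[:d.shape[0],:d.shape[1]]
    P=np.stack([(u-K[0,2])/K[0,0]*d,(v-K[1,2])/K[1,1]*d,d],-1)
    W=(P-t)@R   # R^T (P-t)
    W[d==0]=np.nan
    return p,d,W
def save(p,name): cv2.imwrite(f"pics/{name}.png",cv2.cvtColor(p,cv2.COLOR_RGB2BGR))
E
python3 - <<'E'
from h import *
for n in("top","side"):
    p,d,W=cam(n); save(p,n+"0"); np.save(n+"0.npy",W)
    print(n,viewer.camera_params(n)); print(np.nanmin(W,(0,1)),np.nanmax(W,(0,1)))
print(arm.read_state())
E
```

```text
bench.py
pics
top {'camera_matrix': array([[377.35010086,   0.        , 253.73099816],
       [  0.        , 377.35010086, 194.95092333],
       [  0.        ,   0.        ,   1.        ]]), 'rvec': array([ 2.11576402, -2.12638147,  0.20681074]), 'tvec': array([0.01511155, 0.56881413, 0.86717347])}
[-0.10182984 -1.35614154 -0.82022937] [1.79290219 0.42419485 0.50147543]
side {'camera_matrix': array([[370.63955963,   0.        , 251.53332578],
       [  0.        , 370.63955963, 191.52085856],
       [  0.        ,   0.        ,   1.        ]]), 'rvec': array([ 2.2451002 , -0.19600798,  0.09355101]), 'tvec': array([-0.54867704,  0.13110901,  0.99715611])}
[-0.53480788 -0.61076225 -0.81129   ] [1.74770668 0.42962596 0.59849284]
{'clock': 0.1, 'joint_positions': array([-1.32024318e+00,  2.17718265e-01,  1.61478530e+00, -2.91461668e-05,
        1.31130986e+00, -1.12209184e-01]), 'qvel': array([-0.00028258, -0.00454378, -0.00468842, -0.00072585, -0.00067881,
        0.00101277]), 'joint_torque': array([-1.34684120e-03, -3.98081088e+01, -3.04970670e+01, -1.86007951e-04,
        4.23749909e-03,  2.02607185e-05]), 'tool_pos': array([ 0.22160826, -0.58359801,  0.23006825]), 'tcp_rot': array([-1.10675862e-03,  9.83594202e-01,  1.80391834e-01, -9.07938180e-05]), 'contact_force': array([ 0.72562914, -0.51586775,  0.67555939]), 'torque': array([ 0.0054898 , -0.06275292, -0.02757781]), 'grip_force': 0.0, 'gripper_width': 1.0002417908944137}
```

View pics/top0.png

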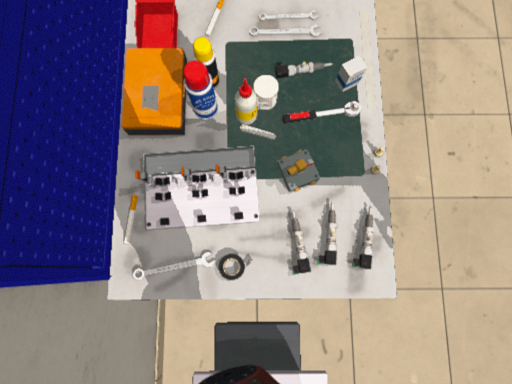

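View pics/side0.png

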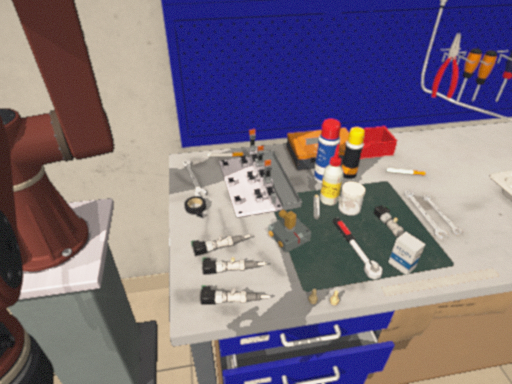

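```bash
python3 - <<'E'
import cv2
a=cv2.imread("pics/top0.png")
c=cv2.resize(a[130:300,115:395],(800,486),interpolation=cv2.INTER_CUBIC);cv2.imwrite("pics/c0.png",c)
E
cat > m.py <<'E'
from h import *
# heights summary in front region
W=np.load("top0.npy")
for (r,c) in [(215,250),(215,150),(155,150),(152,250),(171,304),(150,300),(186,300)]: print(r,c,W[r,c].round(4))
E
python3 m.py
```

```text
215 250 [0.5253 0.0219 0.0138]
215 150 [0.527  0.2754 0.011 ]
155 150 [0.6852 0.2829 0.0111]
152 250 [0.6936 0.0214 0.0065]
171 304 [ 0.6338 -0.1152  0.0351]
150 300 [ 0.6909 -0.1073  0.0302]
186 300 [ 0.5975 -0.1054  0.0238]
```

View pics/c0.png

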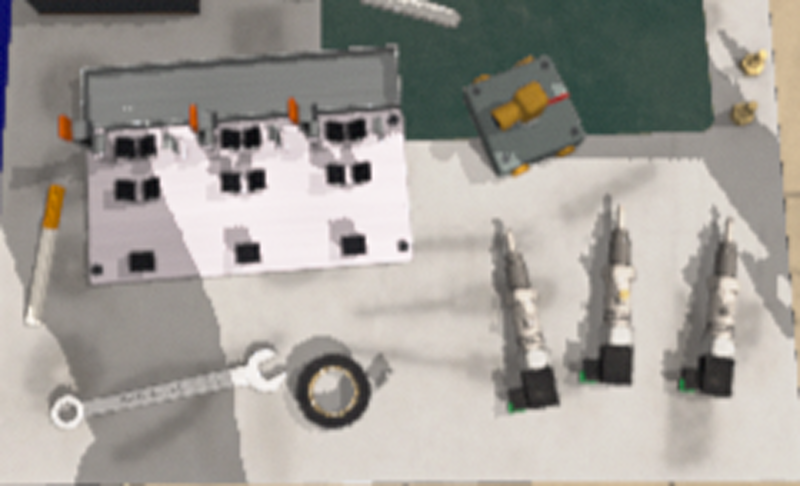

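```bash
cat > fit.py <<'E'
from h import *
from scipy.optimize import least_squares
def clouds(n=4):
    o={}
    for c in("top","side"):
        L=[cam(c) for _ in range(n)]
        o[c]=(L[0][0],np.nanmedian([l[2] for l in L],0))
    return o
def box(P,lo,hi):
    lo,hi=np.array(lo),np.array(hi);q=np.abs(P-(lo+hi)/2)-(hi-lo)/2
    return np.linalg.norm(np.maximum(q,0),axis=1)+np.minimum(q.max(1),0)
def cyl(P,ax,c,r,a,b):   # axis index, centre in other two, radius, extents
    o=[i for i in range(3) if i!=ax]
    q=np.stack([np.linalg.norm(P[:,o]-c,axis=1)-r,np.abs(P[:,ax]-(a+b)/2)-(b-a)/2],1)
    return np.linalg.norm(np.maximum(q,0),axis=1)+np.minimum(q.max(1),0)
def stand(P):
    D=[box(P,(-78,-143,0),(60,143,13.5)),box(P,(61,-143,0),(117,143,25.5))]
    for y in(-92,0,92): D.append(box(P,(-73,y-12,13),(-55,y+12,34.5)))
    return np.min(D,0)
def inj(P):
    c=(-8,13); return np.min([cyl(P,1,c,3.5,-76,-56),cyl(P,1,c,9.5,-56,-24),cyl(P,1,c,15,-24,-12),cyl(P,1,c,11,-12,30),
      cyl(P,2,(-8,7),6,13,42),cyl(P,1,c,14,30,46),box(P,(-21,46,0),(5,80,26)),box(P,(5,58,5),(20,75,22))],0)
def block(P): return box(P,(-42,-42,0),(42,42,37.5))
def elbow(P): return np.min([box(P,(-12,-12,45),(12,12,87)),cyl(P,0,(0,70),9.5,0,34)],0)
def loc(P,p):
    c,s=np.cos(p[2]),np.sin(p[2]);d=P-[p[0],p[1],0]
    return np.stack([c*d[:,0]+s*d[:,1],-s*d[:,0]+c*d[:,1],d[:,2]],1)
def fit(P,sdf,p0,zoff=True,margin=12):
    P=P*1000;p=np.array([p0[0]*1000,p0[1]*1000,p0[2],0.])
    f=lambda Q:lambda p:sdf(loc(Q-[0,0,p[3]],p))
    for it in range(6):
        d=f(P)(p);Q=P[np.abs(d)<(25,18,margin,8,6,6)[it]]
        r=least_squares(f(Q),p,loss='soft_l1',f_scale=1.5,x_scale=[1,1,.02,1]);p=r.x
    return np.array([p[0]/1e3,p[1]/1e3,p[2],p[3]/1e3]),len(Q),np.median(np.abs(r.fun))
def near(W,c,r,z0,z1):
    P=W.reshape(-1,3);P=P[np.isfinite(P).all(1)]
    return P[(np.hypot(P[:,0]-c[0],P[:,1]-c[1])<r)&(P[:,2]>z0)&(P[:,2]<z1)]
def tip_hex(p):
    c,s=np.cos(p[2]),np.sin(p[2]);R=np.array([[c,-s],[s,c]])
    return p[:2]+R@[-.008,.038],p[:2]+R@[-.008,-.076]
E
python3 - <<'E'
from fit import *
o=clouds()
W=o["top"][1]; side=o["side"][1]; both=np.vstack([W.reshape(-1,3),side.reshape(-1,3)])
pts={k:W[r,c] for k,(r,c) in dict(i1=(240,299),i2=(236,331),i3=(241,368)).items()}
for nm,sdf,p0,r,z0,z1 in [("stand",stand,(0.6,0.15,0.03),.2,.004,.04),
   *[(k,inj,(v[0],v[1],0),.1,.005,.05) for k,v in pts.items()],
   ("block",block,(.638,-.112,.3),.07,.01,.04)]:
    for cn,w in (("top",W),("side",side),("both",both)):
        print(nm,cn,*[np.round(x,4) for x in fit(near(w,p0,r,z0,z1),sdf,p0)])
    if nm=="block":
        b=fit(near(both,p0,r,z0,z1),sdf,p0)[0]
for cn,w in (("top",W),("side",side),("both",both)):
    print("elbow",cn,*[np.round(x,4) for x in fit(near(w,b,.05,.05,.095),elbow,(b[0],b[1],2.1))])
# red mark
for cn in o:
    p=o[cn][0].astype(int);w=o[cn][1];m=(p[...,0]>120)&(p[...,0]>2*p[...,1])&(p[...,0]>2*p[...,2])
    P=w[m];P=P[np.hypot(P[:,0]-b[0],P[:,1]-b[1])<.065];print(cn,"red",len(P),np.round(P.mean(0),4), "yaw",np.arctan2(*(np.nanmean(P,0)[:2]-b[:2])[::-1]))
E
```

```text
stand top [0.5788 0.1452 0.071  0.0011] 7193 1.1192
stand side [ 5.783e-01  1.458e-01  6.810e-02 -1.000e-04] 2782 0.8941
stand both [0.5786 0.1457 0.0698 0.0009] 9965 1.1586
i1 top [ 0.4466 -0.1555 -0.1468  0.0143] 372 2.4506
i1 side [ 0.4487 -0.1664 -0.0579  0.001 ] 352 1.8893
i1 both [ 0.4464 -0.1649 -0.0326  0.0006] 689 2.2941
i2 top [ 0.4611 -0.1589 -0.0187  0.0159] 334 2.515
i2 side [ 0.4662 -0.1751  0.0827  0.0109] 318 2.4472
i2 both [ 0.4632 -0.1661  0.0353  0.0108] 643 2.6342
i3 top [ 0.4541 -0.2505 -0.0322  0.0154] 297 2.4232
i3 side [ 0.458  -0.2565  0.0286  0.0128] 387 2.5473
i3 both [ 0.455  -0.254   0.0174  0.0143] 664 2.3909
block top [ 6.403e-01 -1.007e-01  3.810e-01  3.000e-04] 980 0.6243
block side [ 6.398e-01 -1.021e-01  3.815e-01 -5.000e-04] 852 0.5496
block both [ 0.64   -0.1016  0.3797  0.    ] 1832 0.6796
elbow top [ 6.4090e-01 -1.0050e-01  2.1232e+00  1.1000e-03] 197 0.6691
elbow side [ 6.4050e-01 -1.0150e-01  2.1355e+00  2.0000e-04] 213 0.5828
elbow both [ 6.4060e-01 -1.0120e-01  2.1213e+00  7.0000e-04] 410 0.6939
top red 7 [ 0.6505 -0.129   0.0383] yaw -1.207192368091462
side red 0 [nan nan nan] yaw nan<stdin>:17: RuntimeWarning: Mean of empty slice.
  ret = um.true_divide(
<stdin>:17: RuntimeWarning: Mean of empty slice
```

```bash
cat >> fit.py <<'E'
def injector(both,c,yaw=np.pi/2):
    return fit(near(both,c,.1,.005,.05),inj,(c[0],c[1],yaw))
E
python3 - <<'E'
from fit import *
o=clouds()
W=o["top"][1]; side=o["side"][1]; both=np.vstack([W.reshape(-1,3),side.reshape(-1,3)])
for k,(r,c) in dict(i1=(240,299),i2=(236,331),i3=(241,368)).items():
    v=W[r,c]
    for cn,w in (("top",W),("side",side),("both",both)):
        f=injector(w,v); print(k,cn,*[np.round(x,4) for x in f],"hex/tip",*[x.round(4) for x in tip_hex(f[0])])
E
```

```text
i1 top [ 4.6080e-01 -9.0700e-02  1.7443e+00  3.0000e-04] 615 0.6327 hex/tip [ 0.4247 -0.1051] [ 0.537  -0.0854]
i1 side [ 4.6070e-01 -9.2200e-02  1.7469e+00 -8.0000e-04] 553 0.6386 hex/tip [ 0.4247 -0.1067] [ 0.5369 -0.0867]
i1 both [ 0.4605 -0.0915  1.7505 -0.    ] 1168 0.8128 hex/tip [ 0.4246 -0.1061] [ 0.5367 -0.0857]
i2 top [ 4.8250e-01 -1.7260e-01  1.4891e+00  3.0000e-04] 613 0.6868 hex/tip [ 0.444  -0.1775] [ 0.5576 -0.1868]
i2 side [ 4.820e-01 -1.739e-01  1.492e+00 -9.000e-04] 630 0.6295 hex/tip [ 0.4435 -0.1789] [ 0.5571 -0.1878]
i2 both [ 4.8220e-01 -1.7320e-01  1.4963e+00 -1.0000e-04] 1243 0.7977 hex/tip [ 0.4437 -0.1784] [ 0.5574 -0.1869]
i3 top [ 4.7270e-01 -2.6310e-01  1.4088e+00  4.0000e-04] 645 0.7154 hex/tip [ 0.4339 -0.2649] [ 0.5464 -0.2833]
i3 side [ 4.7190e-01 -2.6430e-01  1.4163e+00 -8.0000e-04] 751 0.5727 hex/tip [ 0.4331 -0.2663] [ 0.5457 -0.2839]
i3 both [ 4.7170e-01 -2.6360e-01  1.4162e+00 -1.0000e-04] 1396 0.8444 hex/tip [ 0.4329 -0.2656] [ 0.5456 -0.2832]
```

```bash
cat >> fit.py <<'E'
from scipy.spatial.transform import Rotation as Rn
def quat(phi):  # tool down; tool y along world yaw phi
    # x = y cross z, z=(0,0,-1)
    y=np.array([np.cos(phi),np.sin(phi),0]);z=np.array([0,0,-1.]);x=np.cross(y,z)
    q=Rn.from_matrix(np.stack([x,y,z],1)).as_quat();return q[[3,0,1,2]]
def look():
    o=clouds(2);return np.vstack([o["top"][1].reshape(-1,3),o["side"][1].reshape(-1,3)]),o
def st():
    s=arm.read_state();print("t%.1f"%s["clock"],s["tool_pos"].round(4),"F",s["contact_force"].round(1),"w%.3f g%.1f"%(s["gripper_width"],s["grip_force"]),"j6 %.2f"%s["joint_positions"][5]);return s
E
python3 - <<'E'
from fit import *
p=[.4717,-.2636,1.4162]
h,_=tip_hex(np.array(p))
q=quat(p[2]); print(arm.inverse_kinematics([h[0],h[1],.12],q),arm.inverse_kinematics([h[0],h[1],.12],quat(p[2]-np.pi)))
arm.movep([h[0],h[1],.15],q);st()
def low():
    b,_=look();P=near(b,h,.075,.07,.25);z=np.sort(P[:,2]);print("lowest",z[:40:5].round(4),len(z))
low()
jaws.grab(30);st();low();jaws.gripper_open();st()
E
```

```text
[-6.88635318e-01  9.65397890e-02  1.97648549e+00 -4.44089210e-16
  1.06856738e+00 -2.10483532e+00] [-6.88635318e-01  9.65397890e-02  1.97648549e+00 -4.44089210e-16
  1.06856738e+00  1.03675734e+00]
t2.6 [ 0.4331 -0.2663  0.1503] F [-0.1  0.2  0.4] w0.999 g0.0 j6 -2.10
lowest [0.1018 0.1669 0.1691 0.1721 0.1725 0.1736 0.1752 0.176 ] 681
t3.6 [ 0.4329 -0.2656  0.15  ] F [-0.5 -0.5 -0.6] w0.003 g0.0 j6 -2.10
lowest [0.151  0.1548 0.1577 0.159  0.1598 0.1615 0.1627 0.1643] 619
t4.6 [ 0.4329 -0.2657  0.15  ] F [-0.5 -1.  -0.1] w1.001 g0.0 j6 -2.10fit.py:7: RuntimeWarning: All-NaN slice encountered
  o[c]=(L[0][0],np.nanmedian([l[2] for l in L],0))
```

```bash
cat >> fit.py <<'E'
S=np.array([.5786,.1457,.0698])
def sp(x,y):
    c,s=np.cos(S[2]),np.sin(S[2]);return S[:2]+np.array([[c,-s],[s,c]])@[x,y]
def heldfit(dz,c,yaw):
    b,_=look();Q=b-[0,0,dz]
    f=fit(near(Q,c,.1,.0,.05),inj,(c[0],c[1],yaw));h,t=tip_hex(f[0]);print("held",f[0].round(4),f[1:],"hex",h.round(4),"tip",t.round(4));return f[0],h,t
def origin(h,yaw):
    c,s=np.cos(yaw),np.sin(yaw);return h-np.array([[c,-s],[s,c]])@[-.008,.038]
def pick(c,yaw=np.pi/2,off=0,sgn=-np.pi):
    b,_=look();f=injector(b,c,yaw);p=f[0];h,t=tip_hex(p);print("pick",p.round(4),f[1:])
    q=quat(p[2]+sgn);g=h+off*np.array([np.cos(p[2]),np.sin(p[2])])
    arm.movep([*g,.15],q);arm.move_l([*g,.05],q);arm.move_l([*g,.001],q,velocity=.05);st()
    jaws.grab(80);st();arm.move_l([*g,.03],q,velocity=.08);st();arm.move_l([*g,.078],q,velocity=.1);s=st()
    return p[2],g
E
python3 - <<'E'
from fit import *
arm.movep([.4329,-.2656,.15],quat(1.4162-np.pi))
yaw,g=pick((.4717,-.2636),1.416)
heldfit(.077,origin(g,yaw),yaw)
E
```

```text
pick [ 4.7150e-01 -2.6370e-01  1.4158e+00 -3.0000e-04] (1244, np.float64(0.8250285158263031))
t9.6 [ 0.433  -0.266   0.0013] F [-0.8 -0.4 -0.3] w1.001 g0.0 j6 1.04
t10.2 [ 0.4331 -0.2661  0.0015] F [-0.6  0.3  2.8] w0.315 g79.3 j6 1.04
t10.7 [ 0.4329 -0.2659  0.0305] F [ 0.5 -0.  -4.9] w0.309 g78.9 j6 1.04
t11.3 [ 0.4324 -0.2655  0.0777] F [ 0.   0.4 -5.1] w0.310 g78.9 j6 1.04
held [ 0.4714 -0.2625  1.4195 -0.0018] (1095, np.float64(0.894772520374115)) hex [ 0.4326 -0.2647] tip [ 0.5453 -0.2819]fit.py:7: RuntimeWarning: All-NaN slice encountered
  o[c]=(L[0][0],np.nanmedian([l[2] for l in L],0))
```

```bash
cat >> fit.py <<'E'
def carry(n,yaw0,d=-np.pi):
    """to above seat n from the front; ends with the hex over the seat, TCP z .078"""
    y={1:.092,2:0,3:-.092}[n];phi=S[2]+np.pi/2;q=quat(phi+d)
    a=sp(-.16,y);b=sp(-.038,y)
    s=arm.read_state()["tool_pos"]
    arm.move_l([*((s[:2]+a)/2),.085],quat((yaw0+phi)/2+d),velocity=.2);st()
    arm.move_l([*a,.085],q,velocity=.2);st()
    arm.move_l([*b,.078],q,velocity=.15);st()
    return heldfit(.077,origin(b,phi),phi),b,q
E
python3 - <<'E' 2>/dev/null
from fit import *
r=carry(1,1.416)
print("want hex",sp(-.038,.092),"tip",sp(.076,.092),"yaw",S[2]+np.pi/2)
p,d,W=cam("side");save(cv2.resize(p[120:240,170:330],(800,600)),"h1")
E
```

```text
t12.9 [ 0.4224 -0.0199  0.0851] F [ 0.6 -0.4 -5.9] w0.309 g79.0 j6 1.40
t14.3 [0.4125 0.2255 0.0848] F [ 1.  -0.1 -4.9] w0.309 g83.3 j6 1.85
t15.3 [0.5331 0.2345 0.0774] F [ 0.1 -0.  -4.5] w0.311 g83.4 j6 1.79
held [ 5.718e-01  2.460e-01  1.648e+00 -1.600e-03] (578, np.float64(0.9804161755757237)) hex [0.5345 0.2351] tip [0.6482 0.2439]
want hex [0.53427614 0.23482573] tip [0.64799855 0.24277647] yaw 1.6405963267948966
```

View pics/h1.png

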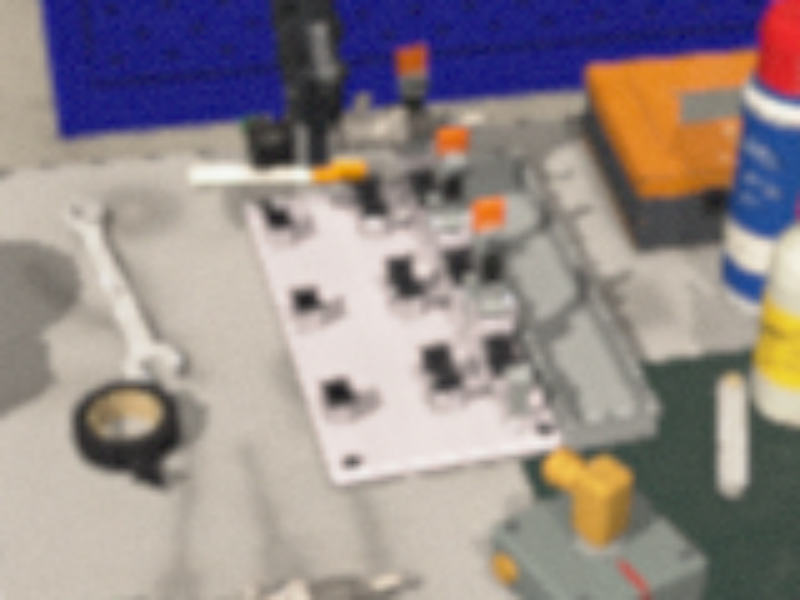

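```bash
cat >> fit.py <<'E'
def place(b,q,n):
    arm.move_l([*b,.045],q,velocity=.08);s=st();f0=s["contact_force"][2]
    for z in np.arange(.043,.0335,-.001):
        arm.move_l([*b,z],q,velocity=.02);s=arm.read_state();f=s["contact_force"]
        if f[2]-f0>4: break
    st();jaws.gripper_open();arm.hold(.3);st();arm.move_l([*b,.15],q,velocity=.15)
    check(n)
def check(n):
    y={1:.092,2:0,3:-.092}[n];phi=S[2]+np.pi/2
    print("want hex",sp(-.038,y).round(4),"tip",sp(.076,y).round(4),"yaw %.4f"%phi)
    return heldfit(.0345,origin(sp(-.038,y),phi),phi)
E
python3 - <<'E' 2>/dev/null
from fit import *
place(sp(-.038,.092),quat(S[2]-np.pi/2),1)
E
```

```text
t16.1 [0.5337 0.2346 0.0441] F [ 0.3 -0.1 -4.6] w0.310 g83.4 j6 1.79
t18.4 [0.5346 0.235  0.0361] F [-3.7 -0.7  5. ] w0.309 g84.7 j6 1.79
t19.3 [0.5343 0.2348 0.035 ] F [ 0.2  0.8 -0.3] w1.001 g0.0 j6 1.79
want hex [0.5343 0.2348] tip [0.648  0.2428] yaw 1.6406
held [ 5.7290e-01  2.4660e-01  1.6421e+00 -3.0000e-04] (857, np.float64(0.9662146854654665)) hex [0.5356 0.236 ] tip [0.6493 0.2441]
```

```bash
python3 - <<'E' 2>/dev/null
from fit import *
arm.movep([.42,-.05,.2],quat(-1.6))
yaw,g=pick((.4822,-.1732),1.496,off=-.003)
heldfit(.077,origin(g,yaw),yaw)
r=carry(2,yaw)
print("want hex",sp(-.038,0),"tip",sp(.076,0),"yaw",S[2]+np.pi/2)
E
```

```text
pick [ 4.8200e-01 -1.7370e-01  1.4987e+00 -6.0000e-04] (716, np.float64(0.7162321885050407))
t24.3 [ 0.4437 -0.1821  0.0013] F [0.9 0.3 0.5] w1.002 g0.0 j6 1.11
t24.9 [ 0.4436 -0.1818  0.0015] F [-0.8  2.5  3.5] w0.314 g79.5 j6 1.11
t25.4 [ 0.4431 -0.1819  0.03  ] F [ 0.3  0.5 -5.3] w0.307 g78.9 j6 1.11
t26.1 [ 0.4429 -0.1817  0.0776] F [-0.5  0.4 -6.2] w0.312 g78.9 j6 1.11
held [ 0.4809 -0.1748  1.5289 -0.0021] (777, np.float64(0.798502604918685)) hex [ 0.4426 -0.1812] tip [ 0.5565 -0.186 ]
t27.2 [ 0.431  -0.0239  0.0851] F [ 0.1  0.3 -4.8] w0.312 g79.0 j6 1.35
t28.1 [0.4191 0.1337 0.0849] F [ 0.1  0.1 -5.1] w0.308 g79.0 j6 1.65
t29.1 [0.5395 0.1427 0.0774] F [-0.3  0.4 -3.8] w0.307 g78.9 j6 1.63
held [ 0.5766  0.1547  1.6636 -0.002 ] (366, np.float64(0.9394688175266266)) hex [0.5395 0.1432] tip [0.653  0.1537]
want hex [0.54069253 0.14304975] tip [0.65441494 0.15100049] yaw 1.6405963267948966
```

```bash
python3 - <<'E' 2>/dev/null
from fit import *
b=sp(-.0375,0);q=quat(S[2]-np.pi/2-.024)
arm.move_l([*b,.06],q,velocity=.05)
place(b,q,2)
arm.movep([.42,-.05,.2],quat(-1.6))
yaw,g=pick((.4605,-.0915),1.75)
heldfit(.077,origin(g,yaw),yaw)
r=carry(3,yaw)
print("want hex",sp(-.038,-.092),"tip",sp(.076,-.092),"yaw",S[2]+np.pi/2)
E
```

```text
t30.1 [0.54   0.1429 0.0438] F [ 0.4  0.3 -4.9] w0.313 g79.0 j6 1.66
t32.4 [0.5415 0.1433 0.036 ] F [-3.1  1.   4.8] w0.307 g80.1 j6 1.66
t33.3 [0.5412 0.1431 0.035 ] F [0.4 0.5 0.6] w0.997 g0.0 j6 1.66
want hex [0.5407 0.143 ] tip [0.6544 0.151 ] yaw 1.6406
held [ 5.8000e-01  1.5390e-01  1.6357e+00 -9.0000e-04] (383, np.float64(0.9245605635720757)) hex [0.5426 0.1434] tip [0.6563 0.1508]
pick [ 4.6090e-01 -9.2100e-02  1.7491e+00 -8.0000e-04] (551, np.float64(0.634507021161129))
t37.9 [ 0.4253 -0.1069  0.0013] F [ 0.1  0.2 -0.6] w1.003 g0.0 j6 0.99
t38.5 [ 0.4253 -0.1068  0.0014] F [-0.8  1.1  4.7] w0.311 g79.1 j6 0.99
t39.0 [ 0.4246 -0.1066  0.0298] F [ 1.   0.7 -4.6] w0.309 g78.8 j6 0.99
t39.6 [ 0.4244 -0.1065  0.0776] F [-0.4  0.  -4.1] w0.313 g78.9 j6 0.99
held [ 0.4593 -0.0916  1.7548 -0.0021] (636, np.float64(0.782566515092534)) hex [ 0.4234 -0.1064] tip [ 0.5355 -0.0855]
t40.3 [ 0.4245 -0.0315  0.0847] F [-0.3  0.3 -3.5] w0.311 g79.0 j6 1.21
t40.9 [0.4255 0.0422 0.0849] F [-0.1 -0.3 -4.4] w0.311 g79.0 j6 1.44
t41.8 [0.5459 0.0509 0.0774] F [-0.   0.8 -3.9] w0.315 g79.0 j6 1.47
held [ 5.8210e-01  6.2000e-02  1.6413e+00 -1.4000e-03] (505, np.float64(0.8757771351467412)) hex [0.5448 0.0513] tip [0.6585 0.0593]
want hex [0.54710892 0.05127378] tip [0.66083132 0.05922452] yaw 1.6405963267948966
```

```bash
python3 - <<'E' 2>/dev/null
from fit import *
b=sp(-.0375,-.092);q=quat(S[2]-np.pi/2)
place(b,q,3)
arm.movep([.42,-.05,.25],quat(-1.6))
for n in (1,2,3): check(n)
for n in("top","side"):
    p,d,W=cam(n)
    save(cv2.resize(p[140:240,120:280] if n=="top" else p[110:235,180:330],(800,500 if n=="top" else 600),interpolation=cv2.INTER_CUBIC),"seat_"+n)
E
```

```text
t42.6 [0.547  0.0513 0.0442] F [ 0.   0.3 -3.8] w0.311 g78.9 j6 1.47
t44.9 [0.5479 0.0514 0.036 ] F [-3.3  2.2  4.9] w0.313 g80.0 j6 1.47
t45.8 [0.5476 0.0513 0.035 ] F [ 0.8 -0.1  0.1] w0.999 g0.0 j6 1.47
want hex [0.5471 0.0513] tip [0.6608 0.0592] yaw 1.6406
held [ 5.8540e-01  6.2300e-02  1.6345e+00 -3.0000e-04] (723, np.float64(0.8623458701439617)) hex [0.548  0.0519] tip [0.6617 0.0592]
want hex [0.5343 0.2348] tip [0.648  0.2428] yaw 1.6406
held [0.5682 0.2431 1.2114 0.0052] (747, np.float64(2.365023747712124)) hex [0.5298 0.249 ] tip [0.6365 0.2089]
want hex [0.5407 0.143 ] tip [0.6544 0.151 ] yaw 1.6406
held [ 5.8000e-01  1.5500e-01  1.6453e+00 -1.0000e-04] (1082, np.float64(0.9458952500056483)) hex [0.5427 0.1442] tip [0.6564 0.1526]
want hex [0.5471 0.0513] tip [0.6608 0.0592] yaw 1.6406
held [ 5.8550e-01  6.2900e-02  1.6445e+00 -2.0000e-04] (1136, np.float64(0.8214810750420614)) hex [0.5482 0.0521] tip [0.6619 0.0605]
```

View pics/seat_top.png

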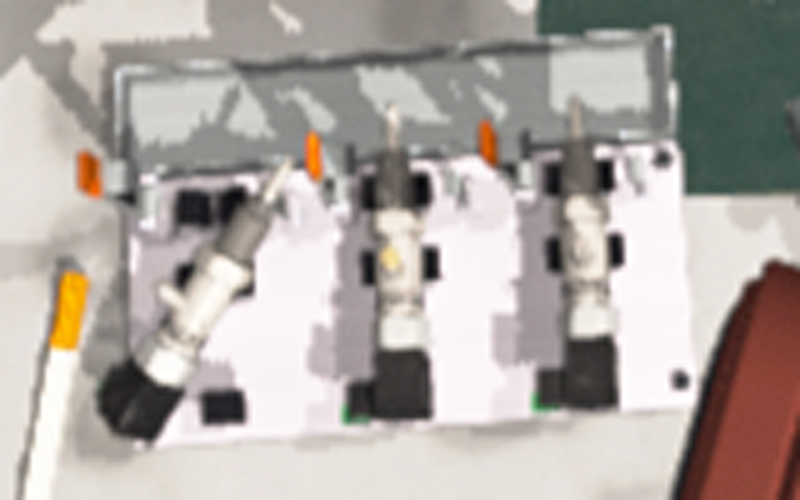

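View pics/seat_side.png

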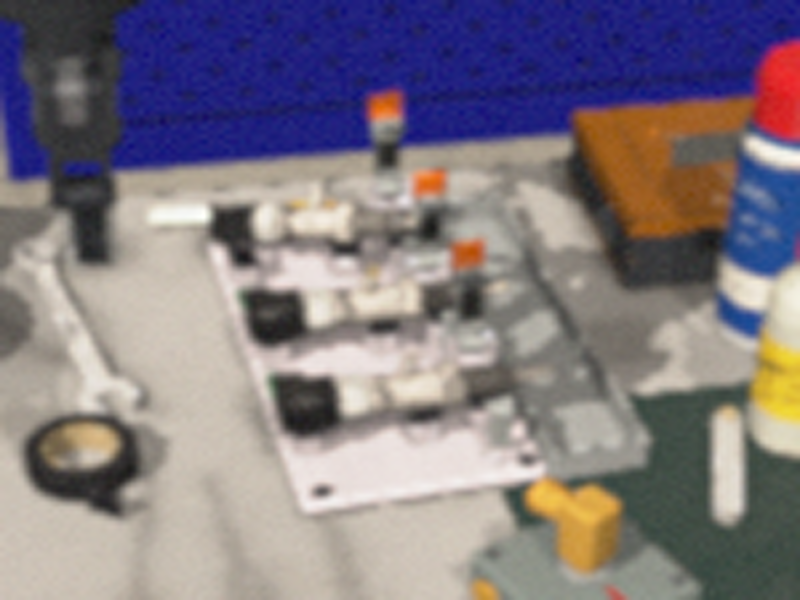

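```bash
cat > fit6.py <<'E'
from fit import *
def loc6(P,p): return Rn.from_euler('ZYX',[p[3],p[4],p[5]]).inv().apply(P-p[:3])
def sdf_ax(P): return inj(P+np.array([-8,38,13]))  # frame at hex point
# ^ P in hex frame -> injector frame: x-8, y+38, z+13
def fit6(P,h0,yaw,rolls,pitch=0):
    """rotation: yaw z, then x (pitch of own y), roll about own y last ('ZXY')"""
    best=None
    P=P*1000
    for r0 in rolls:
        p=np.array([*np.array(h0)*1000,yaw,pitch,r0]);
        L=lambda Q:lambda p:sdf_ax(Rn.from_euler('ZXY',p[3:]).inv().apply(Q-p[:3]))
        for m in (25,18,12,8,6,5):
            Q=P[np.abs(L(P)(p))<m]
            r=least_squares(L(Q),p,loss='soft_l1',f_scale=1.5,x_scale=[1,1,1,.02,.02,.05]);p=r.x
        n=(np.abs(L(P)(p))<3).sum();res=np.minimum(np.abs(L(P)(p)),6).mean()
        print("roll0 %.1f"%r0,p.round(3),"n",n,len(P),"res %.2f"%res)
        if best is None or res<best[0]: best=(res,p)
    return best[1]
E
python3 - <<'E' 2>/dev/null
from fit6 import *
o=clouds(4)
b=np.vstack([o[c][1].reshape(-1,3) for c in o])
np.save("b.npy",b)
h=o["top"][1][140+71,120+33];print("hex top",h)
P=near(b,(.575,.235),.10,.018,.12)
# drop rest blocks and strap of seat 1 : stand coords
c,s=np.cos(S[2]),np.sin(S[2]);d=P[:,:2]-S[:2];L=d@np.array([[c,-s],[s,c]])
k=~((L[:,0]>26)); bad=(L[:,0]>.02)&(L[:,1]>.108)|(L[:,0]>.06)|((L[:,0]<-.05)&(abs(L[:,1]-.092)<.013)&(P[:,2]<.036))
bad|=(L[:,1]<.045)
P=P[~bad];print(len(P))
fit6(P,(h[0],h[1],.045),1.1,[-2,-1.5,-1,-.5,0,.5,1,1.5,2])
E
```

```text
hex top [0.53061268 0.25677499 0.05393004]
1175
roll0 -2.0 [ 5.32126e+02  2.60782e+02  4.11230e+01  9.70000e-01 -2.64000e-01
 -2.52700e+00] n 890 1175 res 2.00
roll0 -1.5 [ 5.32053e+02  2.60778e+02  4.10780e+01  9.71000e-01 -2.64000e-01
 -9.48000e-01] n 884 1175 res 2.02
roll0 -1.0 [ 5.32053e+02  2.60778e+02  4.10780e+01  9.71000e-01 -2.64000e-01
 -9.48000e-01] n 884 1175 res 2.02
roll0 -0.5 [ 5.32053e+02  2.60778e+02  4.10780e+01  9.71000e-01 -2.64000e-01
 -9.48000e-01] n 884 1175 res 2.02
roll0 0.0 [ 5.32110e+02  2.60629e+02  4.10280e+01  9.71000e-01 -2.64000e-01
  6.52000e-01] n 940 1175 res 1.80
roll0 0.5 [ 5.32110e+02  2.60629e+02  4.10280e+01  9.71000e-01 -2.64000e-01
  6.52000e-01] n 940 1175 res 1.80
roll0 1.0 [ 5.32110e+02  2.60629e+02  4.10280e+01  9.71000e-01 -2.64000e-01
  6.52000e-01] n 940 1175 res 1.80
roll0 1.5 [ 5.32235e+02  2.60693e+02  4.12150e+01  9.70000e-01 -2.64000e-01
  2.18800e+00] n 895 1175 res 1.98
roll0 2.0 [ 5.32235e+02  2.60693e+02  4.12150e+01  9.70000e-01 -2.64000e-01
  2.18800e+00] n 895 1175 res 1.98
```

```bash
cat >> fit6.py <<'E'
M=np.array([[0,-1,0],[-1,0,0],[0,0,-1.]])
def tq(Rv): # tool quaternion for virtual injector rotation
    return Rn.from_matrix(Rv.as_matrix()@M).as_quat()[[3,0,1,2]]
def toolz(Rv): return -Rv.as_matrix()[:,2]
def state_rt():
    s=arm.read_state();return Rn.from_quat(np.array(s["tcp_rot"])[[1,2,3,0]]),s["tool_pos"]
E
cat > rec.py <<'E'
from fit6 import *
h=np.array([.5321,.2606,.0410]);Rv=Rn.from_euler('ZXY',[.971,-.264,.25]);q=tq(Rv);tz=toolz(Rv)
T=h+.012*tz
arm.movep([.43,.1,.25],quat(-1.6))
for P in (T-.12*tz,T): print(P.round(3),arm.inverse_kinematics(P,q))
E
python3 rec.py; python3 -c "
import numpy as np
b=np.load('b.npy');b=b[np.isfinite(b).all(1)]
m=(b[:,0]>.4)&(b[:,0]<.7)&(b[:,2]>.1)&(b[:,1]>.3);print(np.percentile(b[m][:,1],[1,10,50,90]))
m=(abs(b[:,0]-.55)<.06)&(abs(b[:,1]-.31)<.025)&(b[:,2]<.1);print('pen z',np.percentile(b[m][:,2],[50,90,99]))"
```

```text
[0.525 0.298 0.142] None
[0.533 0.256 0.03 ] None
[0.35753404 0.3592392  0.36094657 0.36169193]
pen z [0.00087522 0.01424364 0.04187177]
```

Run:
```python
from fit6 import *
h=np.array([.5321,.2606,.0410])
F=np.diag([-1,-1,1.])
for yaw in (.971,1.4):
 for pt in (-.264,0):
  for r in (-.4,-.2,0,.1,.2):
    Rv=Rn.from_euler('ZXY',[yaw,pt,r]);T=h+.012*toolz(Rv)
    out=[]
    for f in (np.eye(3),F):
        q=Rn.from_matrix(Rv.as_matrix()@M@f).as_quat()[[3,0,1,2]]
        k=arm.inverse_kinematics(T,q);out.append(None if k is None else k.round(2).tolist())
    print(yaw,pt,r,out)
```

```text
0.971 -0.264 -0.4 [[0.31, 0.22, 2.13, 0.15, 0.32, 2.3], [0.31, 0.22, 2.13, 0.15, 0.32, -0.85]]
0.971 -0.264 -0.2 [None, [0.39, 0.27, 2.02, -0.2, 0.55, -0.45]]
0.971 -0.264 0 [None, [0.45, 0.36, 1.89, -0.33, 0.79, -0.3]]
0.971 -0.264 0.1 [None, [0.47, 0.4, 1.83, -0.36, 0.91, -0.26]]
0.971 -0.264 0.2 [None, [0.49, 0.46, 1.76, -0.38, 1.02, -0.23]]
0.971 0 -0.4 [[0.2, 0.27, 2.04, 0.5, 0.6, 1.98], [0.2, 0.27, 2.04, 0.5, 0.6, -1.16]]
0.971 0 -0.2 [[0.27, 0.32, 1.93, 0.19, 0.75, 2.31], [0.27, 0.32, 1.93, 0.19, 0.75, -0.83]]
0.971 0 0 [[0.34, 0.4, 1.81, -0.0, 0.94, 2.51], [0.34, 0.4, 1.81, -0.0, 0.94, -0.63]]
0.971 0 0.1 [[0.37, 0.44, 1.75, -0.07, 1.04, 2.57], [0.37, 0.44, 1.75, -0.07, 1.04, -0.57]]
0.971 0 0.2 [None, [0.39, 0.49, 1.68, -0.12, 1.14, -0.52]]
1.4 -0.264 -0.4 [[0.2, 0.25, 2.1, 0.63, 0.49, 1.37], [0.2, 0.25, 2.1, 0.63, 0.49, -1.77]]
1.4 -0.264 -0.2 [[0.31, 0.26, 2.04, 0.12, 0.52, 1.93], [0.31, 0.26, 2.04, 0.12, 0.52, -1.21]]
1.4 -0.264 0 [[0.41, 0.31, 1.96, -0.23, 0.67, 2.32], [0.41, 0.31, 1.96, -0.23, 0.67, -0.82]]
1.4 -0.264 0.1 [[0.45, 0.35, 1.91, -0.34, 0.76, 2.44], [0.45, 0.35, 1.91, -0.34, 0.76, -0.7]]
1.4 -0.264 0.2 [[0.49, 0.39, 1.86, -0.43, 0.86, 2.54], [0.49, 0.39, 1.86, -0.43, 0.86, -0.6]]
1.4 0 -0.4 [[0.15, 0.34, 1.95, 0.54, 0.8, 1.52], [0.15, 0.34, 1.95, 0.54, 0.8, -1.62]]
1.4 0 -0.2 [[0.25, 0.35, 1.89, 0.25, 0.84, 1.83], [0.25, 0.35, 1.89, 0.25, 0.84, -1.31]]
1.4 0 0 [[0.34, 0.4, 1.81, -0.0, 0.94, 2.08], [0.34, 0.4, 1.81, -0.0, 0.94, -1.06]]
1.4 0 0.1 [[0.38, 0.43, 1.77, -0.1, 1.0, 2.18], [0.38, 0.43, 1.77, -0.1, 1.0, -0.96]]
1.4 0 0.2 [[0.42, 0.47, 1.72, -0.19, 1.07, 2.26], [0.42, 0.47, 1.72, -0.19, 1.07, -0.88]]
```

```bash
sed -i 's/^M=.*/M=np.array([[0,1,0],[1,0,0],[0,0,-1.]])/' fit6.py
cat > rec.py <<'E'
from fit6 import *
h=np.array([.5321,.2606,.0410]);Rv=Rn.from_euler('ZXY',[.971,-.13,.12]);q=tq(Rv);tz=toolz(Rv)
T=h+.011*tz-.002*Rv.as_matrix()[:,1]
arm.movep([.45,.12,.25],quat(1.3))
arm.movep(T-.1*tz,q);st();arm.move_l(T-.03*tz,q);st();arm.move_l(T,q,velocity=.03);st()
jaws.grab(60);st();jaws.grab(90);st()
arm.move_l(T+[0,0,.012],q,velocity=.04);st()
arm.move_l(T+[-.06,0,.04],q,velocity=.08);st()
arm.move_l(T+[-.10,-.03,.07],q,velocity=.1);st()
E
python3 rec.py 2>/dev/null
```

```text
t52.7 [0.5304 0.2745 0.1291] F [0.5 0.5 0.2] w1.000 g0.0 j6 -0.44
t53.3 [0.5338 0.2624 0.0611] F [0.8 0.6 0.3] w1.001 g0.0 j6 -0.43
t54.5 [0.5344 0.2577 0.0307] F [-0.8  0.2 -0.8] w0.998 g0.0 j6 -0.42
t55.0 [0.5341 0.2573 0.0317] F [-2.7 -0.6  6. ] w0.373 g60.7 j6 -0.42
t55.2 [0.5342 0.2575 0.0319] F [-1.9 -0.7  6.7] w0.359 g90.3 j6 -0.42
t55.7 [0.5337 0.2575 0.042 ] F [ 0.1 -0.6 -5.5] w0.361 g89.4 j6 -0.43
t56.7 [0.4746 0.2577 0.0706] F [-0.1  0.  -5. ] w0.361 g89.4 j6 -0.39
t57.4 [0.4346 0.2278 0.1005] F [-0.3 -0.2 -5.2] w0.358 g89.4 j6 -0.42
```

```bash
cat > inhand.py <<'E'
from fit6 import *
def inhand(rolls,zmin=.05):
    R,t=state_rt();o=clouds(3);b=np.vstack([o[c][1].reshape(-1,3) for c in o])
    Rv=Rn.from_matrix(R.as_matrix()@np.linalg.inv(M));h=t-.011*(-Rv.as_matrix()[:,2])
    P=near(b,h,.15,zmin,.2)
    # drop gripper points: behind grasp zone along tool axis, near it
    L=R.inv().apply(P-t);P=P[~((L[:,2]<-.02)&(abs(L[:,0])<.03)|(L[:,2]<-.045))&True]
    e=Rv.as_euler('ZXY');p=fit6(P,h,e[0],e[2]+np.array(rolls),e[1])
    H=Rn.from_euler('ZXY',p[3:]);rel=(R.inv()*H);d=R.inv().apply(p[:3]/1e3-t)
    print("tool-virtual e",e.round(3),"off",d.round(4),"rel euler",(Rv.inv()*H).as_euler('ZXY').round(3))
    np.savez("rel.npz",rel=rel.as_quat(),d=d);return p,o
E
python3 - <<'E' 2>/dev/null
from inhand import *
p,o=inhand([0,.3,.6,.9])
for n in o: np.save(n+"1.npy",o[n][1])
a=cv2.resize(o["top"][0][140:260,110:250],(400,343),interpolation=cv2.INTER_CUBIC);c=cv2.resize(o["side"][0][60:240,140:300],(400,343*1),interpolation=cv2.INTER_CUBIC)
save(np.hstack([a,c]),"hand1")
E
```

```text
roll0 0.1 [ 4.32951e+02  2.30494e+02  1.09399e+02  9.74000e-01 -2.53000e-01
  5.71000e-01] n 647 1423 res 3.64
roll0 0.4 [ 4.32951e+02  2.30494e+02  1.09399e+02  9.74000e-01 -2.53000e-01
  5.71000e-01] n 647 1423 res 3.64
roll0 0.7 [ 4.32951e+02  2.30494e+02  1.09399e+02  9.74000e-01 -2.53000e-01
  5.71000e-01] n 647 1423 res 3.64
roll0 1.0 [ 4.32951e+02  2.30494e+02  1.09399e+02  9.74000e-01 -2.53000e-01
  5.71000e-01] n 647 1423 res 3.64
tool-virtual e [ 0.971 -0.13   0.119] off [ 0.0017  0.0002 -0.0093] rel euler [-0.011 -0.122  0.45 ]
```

View pics/hand1.png

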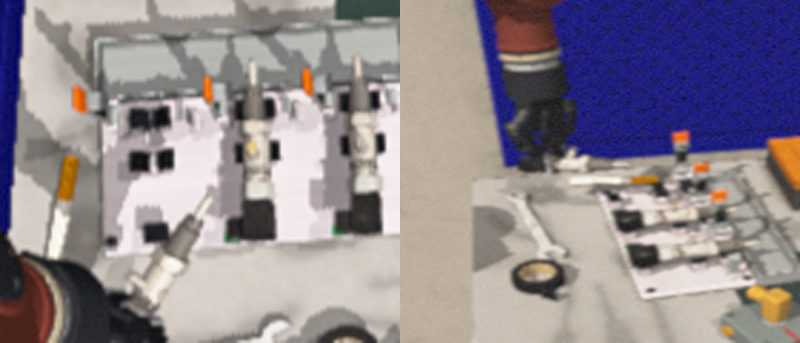

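```bash
cat >> inhand.py <<'E'
def target(hexpos,roll=0,pitch=0,yaw=None):
    z=np.load("rel.npz");H=Rn.from_euler('ZXY',[S[2]+np.pi/2 if yaw is None else yaw,pitch,roll])
    Rt=H*Rn.from_quat(z["rel"]).inv();return np.array(hexpos)-Rt.apply(z["d"]),Rt.as_quat()[[3,0,1,2]]
E
python3 - <<'E' 2>/dev/null
from inhand import *
for x,zz in ((-.16,.11),(-.038,.09),(-.038,.0475)):
    P,q=target([*sp(x,.092),zz]);k=arm.inverse_kinematics(P,q);print(P.round(3),q.round(3),k)
P,q=target([*sp(-.16,.092),.11]);Pm,qm=target([*sp(-.16,.092),.11],roll=.28,yaw=1.3,pitch=-.12)
arm.move_l(Pm,qm,velocity=.05);st()
arm.move_l(P,q,velocity=.03);st()
inhand([0,.3,.6])
E
```

```text
[0.413 0.23  0.101] [-0.066 -0.053  0.972  0.221] [ 0.06846991  0.10114054  2.08731542  0.49522329  1.13994197 -1.86433171]
[0.535 0.239 0.081] [-0.066 -0.053  0.972  0.221] [ 0.06874635  0.36325656  1.80782881  0.49158513  1.15513341 -1.85508932]
[0.535 0.239 0.039] [-0.066 -0.053  0.972  0.221] [ 0.06874635  0.43091491  1.81455165  0.50874977  1.08985443 -1.89466533]
t58.5 [0.4148 0.227  0.1009] F [-0.5 -1.  -5.3] w0.361 g89.4 j6 -1.18
t59.3 [0.4132 0.2304 0.1013] F [-0.3  0.1 -5.1] w0.358 g89.4 j6 -1.86
roll0 -0.5 [ 4.12127e+02  2.26079e+02  1.09029e+02  1.63900e+00 -4.00000e-03
  4.80000e-02] n 303 2139 res 5.26
roll0 -0.2 [ 4.12127e+02  2.26079e+02  1.09029e+02  1.63900e+00 -4.00000e-03
  4.80000e-02] n 303 2139 res 5.26
roll0 0.1 [ 4.12127e+02  2.26079e+02  1.09029e+02  1.63900e+00 -4.00000e-03
  4.80000e-02] n 303 2139 res 5.26
tool-virtual e [ 1.704  0.105 -0.453] off [ 0.0024 -0.0004 -0.0085] rel euler [-0.011 -0.126  0.497]
```

```bash
python3 - <<'E' 2>/dev/null
from inhand import *
P,q=target([*sp(-.0375,.092),.088]);arm.move_l(P,q,velocity=.1);st()
p,o=inhand([0,.4],zmin=.062)
print("want",sp(-.0375,.092))
E
```

```text
t61.0 [0.535  0.2396 0.0804] F [-0.4  1.2 -5.2] w0.361 g89.4 j6 -1.90
roll0 -0.5 [ 5.34658e+02  2.34688e+02  8.79860e+01  1.64700e+00 -3.00000e-03
 -5.59000e-01] n 358 2957 res 5.38
roll0 -0.1 [ 5.34545e+02  2.34929e+02  8.80940e+01  1.64400e+00 -3.00000e-03
  3.60000e-02] n 393 2957 res 5.32
tool-virtual e [ 1.711  0.106 -0.501] off [ 0.0019 -0.0004 -0.0087] rel euler [-0.006 -0.127  0.533]
want [0.53477493 0.2348606 ]
```

```bash
python3 - <<'E' 2>/dev/null
from inhand import *
xy=sp(-.0375,.092)
P,q=target([*xy,.056],roll=.03);arm.move_l(P,q,velocity=.06);f0=st()["contact_force"][2]
for z in np.arange(.054,.0455,-.001):
    P,q=target([*xy,z],roll=.03);arm.move_l(P,q,velocity=.02)
    if arm.read_state()["contact_force"][2]-f0>4: break
print("z",z);st();jaws.gripper_open();arm.hold(.3);st()
arm.move_l(P+[-.0,0,.04],q,velocity=.05);arm.movep([.42,-.05,.25],quat(1.6))
for n in(1,2,3): check(n)
a,_=look();
p,d,W=cam("top");save(cv2.resize(p[140:240,120:280],(800,500),interpolation=cv2.INTER_CUBIC),"seat2")
st()
E
```

```text
t62.0 [0.5352 0.2396 0.0481] F [ 0.1  0.  -5.7] w0.364 g89.4 j6 -1.94
z 0.04699999999999999
t64.0 [0.5355 0.2398 0.04  ] F [-1.2  0.  -0.6] w0.359 g90.0 j6 -1.94
t64.8 [0.5357 0.2398 0.0399] F [-0.4  3.4  4.6] w1.000 g0.0 j6 -1.94
want hex [0.5343 0.2348] tip [0.648  0.2428] yaw 1.6406
held [ 5.7430e-01  2.4640e-01  1.6409e+00 -1.0000e-04] (1066, np.float64(0.9579750889975327)) hex [0.537  0.2358] tip [0.6507 0.2438]
want hex [0.5407 0.143 ] tip [0.6544 0.151 ] yaw 1.6406
held [0.5772 0.1517 1.8568 0.0027] (1038, np.float64(1.6117783448873801)) hex [0.543  0.1333] tip [0.6523 0.1655]
want hex [0.5471 0.0513] tip [0.6608 0.0592] yaw 1.6406
held [ 5.8530e-01  6.2800e-02  1.6439e+00 -1.0000e-04] (1142, np.float64(0.9295286877193893)) hex [0.548 0.052] tip [0.6617 0.0604]
t68.0 [ 0.42 -0.05  0.25] F [-0.5 -0.1 -0.3] w0.999 g0.0 j6 -1.88
```

View pics/seat2.png

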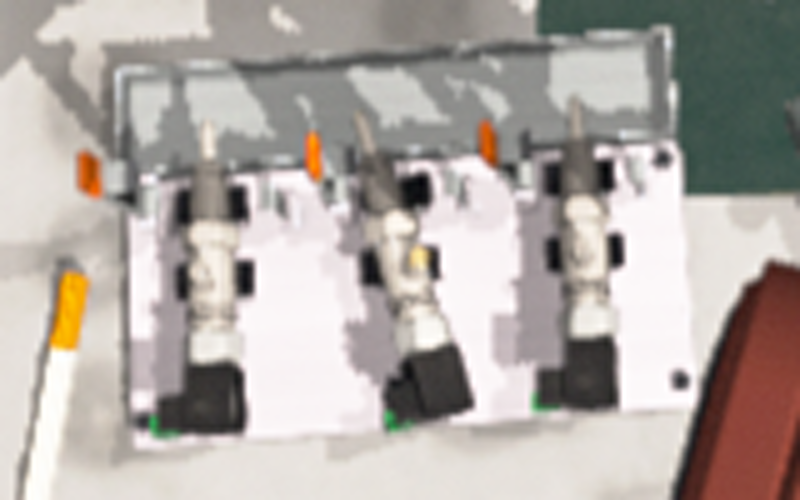

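```bash
cat > f2.py <<'E'
from inhand import *
def seatfit(y,yaw,rolls,pitch=0,x=-.038):
    o=clouds(3);b=np.vstack([o[c][1].reshape(-1,3) for c in o])
    c0=sp(-.0,y);P=near(b,c0,.10,.018,.085);c,s=np.cos(S[2]),np.sin(S[2]);L=(P[:,:2]-S[:2])@np.array([[c,-s],[s,c]])
    bad=(L[:,0]>.02)&(abs(L[:,1]-y-.027)<.012)|(abs(L[:,1]-y)>.05)|(L[:,0]<-.05)&(abs(L[:,1]-y)<.013)&(P[:,2]<.036)
    return fit6(P[~bad],[*sp(x,y),.047],yaw,rolls,pitch)
E
python3 - <<'E' 2>/dev/null
from f2 import *
seatfit(0,1.85,[-.6,-.3,0,.3]);seatfit(.092,1.64,[-.3,0,.3]);seatfit(-.092,1.64,[0])
print(sp(-.038,0))
E
```

```text
roll0 -0.6 [ 5.42098e+02  1.33209e+02  4.80510e+01  1.86200e+00 -7.40000e-02
 -3.30000e-01] n 965 1255 res 2.03
roll0 -0.3 [ 5.42098e+02  1.33209e+02  4.80510e+01  1.86200e+00 -7.40000e-02
 -3.30000e-01] n 965 1255 res 2.03
roll0 0.0 [ 5.42098e+02  1.33209e+02  4.80510e+01  1.86200e+00 -7.40000e-02
 -3.30000e-01] n 965 1255 res 2.03
roll0 0.3 [ 5.42098e+02  1.33209e+02  4.80510e+01  1.86200e+00 -7.40000e-02
 -3.30000e-01] n 965 1255 res 2.03
roll0 -0.3 [5.36348e+02 2.35964e+02 4.74990e+01 1.64100e+00 3.00000e-03 8.90000e-02] n 989 1242 res 1.88
roll0 0.0 [5.36348e+02 2.35964e+02 4.74990e+01 1.64100e+00 3.00000e-03 8.90000e-02] n 989 1242 res 1.88
roll0 0.3 [5.36348e+02 2.35964e+02 4.74990e+01 1.64100e+00 3.00000e-03 8.90000e-02] n 989 1242 res 1.88
roll0 0.0 [5.48261e+02 5.19690e+01 4.75030e+01 1.64400e+00 5.00000e-03 8.10000e-02] n 1059 1394 res 2.08
[0.54069253 0.14304975]
```

```bash
python3 - <<'E' 2>/dev/null
from inhand import *
h=np.array([.5421,.1332,.0480]);Rv=Rn.from_euler('ZXY',[1.862,-.07,-.35]);q=tq(Rv);tz=toolz(Rv)
T=h+.012*tz
print(arm.inverse_kinematics(T,q))
arm.movep(T-.1*tz+[0,0,.05],q);arm.move_l(T-.08*tz,q);st();arm.move_l(T,q,velocity=.04);st()
jaws.grab(85);st()
arm.move_l(T+[0,0,.012],q,velocity=.04);st()
arm.move_l(T+[-.04,0,.05],q,velocity=.08);st()
inhand([0,.2,-.2],zmin=.07)
E
```

```text
[-0.06968565  0.34810696  1.90554051  0.42280128  0.99434046 -2.19583598]
t70.3 [0.545  0.1093 0.1127] F [-0.2  0.2  1.1] w1.004 g0.0 j6 -2.17
t72.5 [0.5422 0.1369 0.0401] F [-10.6  -3.7  20.4] w0.995 g0.0 j6 -2.19
t73.0 [0.5423 0.1369 0.0372] F [ 0.  -3.4  5.7] w0.312 g83.2 j6 -2.20
t73.5 [0.5408 0.1375 0.0481] F [ 0.2 -0.2 -4.8] w0.308 g83.8 j6 -2.19
t74.3 [0.5018 0.1373 0.0867] F [-0.4 -0.9 -5.2] w0.307 g83.8 j6 -2.17
roll0 -0.3 [ 5.02047e+02  1.34062e+02  9.66430e+01  1.86500e+00 -8.50000e-02
 -2.62000e-01] n 487 778 res 2.75
roll0 -0.1 [ 5.02047e+02  1.34062e+02  9.66430e+01  1.86500e+00 -8.50000e-02
 -2.62000e-01] n 487 778 res 2.75
roll0 -0.5 [ 5.02047e+02  1.34062e+02  9.66430e+01  1.86500e+00 -8.50000e-02
 -2.62000e-01] n 487 778 res 2.75
tool-virtual e [ 1.862 -0.07  -0.35 ] off [ 0.      0.0005 -0.0104] rel euler [ 0.008 -0.012  0.087]
```

```bash
python3 - <<'E' 2>/dev/null
from inhand import *
P,q=target([*sp(-.12,0),.10],roll=.085);print(q);arm.move_l(P,q,velocity=.05);st()
P,q=target([*sp(-.0385,0),.088],roll=.085);arm.move_l(P,q,velocity=.08);st()
inhand([0,.1],zmin=.065);print("want",sp(-.0385,0),1.6406)
xy=sp(-.0385,0)
P,q=target([*xy,.056],roll=.085);arm.move_l(P,q,velocity=.06);f0=st()["contact_force"][2]
for z in np.arange(.054,.0455,-.001):
    P,q=target([*xy,z],roll=.085);arm.move_l(P,q,velocity=.02)
    if arm.read_state()["contact_force"][2]-f0>4: break
print("z",z);st();jaws.gripper_open();arm.hold(.3);st()
arm.move_l(P+[0,0,.1],q,velocity=.08);arm.movep([.42,-.05,.25],quat(1.6))
from f2 import seatfit
for y in(.092,0,-.092): seatfit(y,1.64,[0])
st()
E
```

```text
[-6.28064756e-03 -3.09634964e-02  9.99500427e-01  8.43705374e-04]
t75.6 [0.4589 0.137  0.0896] F [-0.2  0.2 -4. ] w0.312 g83.8 j6 -1.49
t76.8 [0.5394 0.1426 0.0774] F [-0.1  0.3 -4.9] w0.307 g83.8 j6 -1.50
roll0 -0.0 [5.39388e+02 1.42670e+02 8.81870e+01 1.63600e+00 6.00000e-03 5.50000e-02] n 283 660 res 3.80
roll0 0.1 [5.39388e+02 1.42670e+02 8.81870e+01 1.63600e+00 6.00000e-03 5.50000e-02] n 283 660 res 3.80
tool-virtual e [ 1.633  0.014 -0.002] off [ 0.0002  0.0001 -0.0108] rel euler [ 0.003 -0.008  0.057]
want [0.54019375 0.14301488] 1.6406
t77.8 [0.5402 0.1427 0.0449] F [-0.2  0.4 -4.9] w0.307 g83.8 j6 -1.47
z 0.04599999999999999
t80.0 [0.5406 0.1427 0.036 ] F [-2.2 -0.4  2.8] w0.309 g84.8 j6 -1.47
t81.0 [0.5403 0.1426 0.0352] F [-0.2 -0.3  0.6] w1.003 g0.0 j6 -1.47
roll0 0.0 [5.36613e+02 2.35931e+02 4.76100e+01 1.64300e+00 6.00000e-03 9.40000e-02] n 988 1247 res 1.89
roll0 0.0 [5.40265e+02 1.43729e+02 4.74370e+01 1.64300e+00 4.00000e-03 9.10000e-02] n 1012 1255 res 1.84
roll0 0.0 [5.48289e+02 5.19180e+01 4.75290e+01 1.64700e+00 6.00000e-03 9.50000e-02] n 1068 1392 res 2.06
t84.2 [ 0.42   -0.05    0.2501] F [-0.3 -0.4 -0.9] w1.003 g0.0 j6 -1.88
```

```bash
python3 - <<'E' 2>/dev/null
from fit import *
o=clouds(3)
c,s=np.cos(S[2]),np.sin(S[2])
for n in o:
    p=cv2.cvtColor(o[n][0],cv2.COLOR_RGB2HSV);w=o[n][1]
    m=(p[...,0]<14)&(p[...,1]>150)&(p[...,2]>90)&(w[...,2]>.07)&(np.hypot(w[...,0]-.62,w[...,1]-.17)<.17)
    P=w[m];L=(P[:,:2]-S[:2])@np.array([[c,-s],[s,c]])
    for y in(.119,.027,-.065):
        k=abs(L[:,1]-y)<.045;Q=np.c_[L[k],P[k,2]]
        print(n,y,k.sum(),Q.mean(0).round(4),Q.min(0).round(3),Q.max(0).round(3),"th~",np.arctan2(np.mean(Q[:,2])-.0555,-(np.mean(Q[:,1])-y)))
w=o["side"][1];w=w[(abs(w[...,0]-.6)<.1)&(w[...,1]>.33)&(w[...,2]>.02)]
for z in (.05,.1,.2,.3,.4): 
    k=abs(w[:,2]-z)<.03;print("wall",z,k.sum(),np.percentile(w[k][:,1],[2,50]) if k.any() else "")
for r in (0,-.2,-.4):
    from fit6 import tq,Rn
    print(r,arm.inverse_kinematics([*sp(.037,.16),.1],tq(Rn.from_euler('ZXY',[S[2],r,0]))),arm.inverse_kinematics([*sp(.037,.16),.1],tq(Rn.from_euler('ZXY',[S[2]+np.pi,-r,0]))),toolz(Rn.from_euler('ZXY',[S[2]+np.pi,-r,0])) if 0 else "")
E
```

```text
top 0.119 28 [0.0361 0.1309 0.119 ] [0.029 0.129 0.111] [0.044 0.133 0.125] th~ 1.75598281472357
top 0.027 12 [0.0377 0.0283 0.1244] [0.029 0.026 0.122] [0.045 0.03  0.127] th~ 1.5901730285947284
top -0.065 20 [ 0.0365 -0.0522  0.1225] [ 0.029 -0.054  0.115] [ 0.043 -0.05   0.128] th~ 1.7600255091043404
side 0.119 19 [0.0371 0.1281 0.1167] [0.028 0.125 0.111] [0.045 0.13  0.122] th~ 1.7176772057889482
side 0.027 19 [0.0375 0.0248 0.1181] [0.031 0.023 0.112] [0.044 0.027 0.124] th~ 1.5349494211680599
side -0.065 22 [ 0.0374 -0.0554  0.1175] [ 0.03  -0.059  0.11 ] [ 0.043 -0.053  0.124] th~ 1.7244822277986538
wall 0.05 645 [0.35641831 0.35984771]
wall 0.1 816 [0.35665965 0.35984951]
wall 0.2 1025 [0.35677679 0.35990353]
wall 0.3 1182 [0.35680489 0.35988146]
wall 0.4 1404 [0.35671054 0.3599233 ]
0 [ 3.67795316e-01  4.54275190e-01  1.56743958e+00 -4.44089210e-16
  1.11987788e+00  2.97995316e-01] None 
-0.2 [ 0.45077439  0.51004381  1.49975829 -0.19814857  1.2135436   0.45807408] None 
-0.4 [ 0.52502779  0.58474404  1.42568676 -0.3682941   1.33143884  0.57974295] [ 0.52502779  0.58474404  1.42568676 -0.3682941   1.33143884 -2.56184971]
```

```bash
cat > strap.py <<'E'
from fit6 import *
def strap(n,tilt):
    ys={1:.092,2:0,3:-.092}[n]
    def go(y,z,th,v,mv=arm.move_l):
        q=tq(Rn.from_euler('ZXY',[S[2],tilt*np.sin(min(th,1.57)),0]));P=[*sp(.037,ys+.027+y),z]
        return mv(P,q,velocity=v) if mv==arm.move_l else mv(P,q)
    def arc(th):
        a=.060*np.array([-np.cos(th),np.sin(th)])+.0085*np.array([np.sin(th),np.cos(th)]);s=np.sin(th)
        return a[0]+.011*s,.0555+a[1]-.008*s
    y0=arc(1.8)[0]+.006
    go(y0-.03,.22,1.57,0,arm.movep);go(y0,.19,1.57,.1);go(y0,arc(1.8)[1],1.57,.1);st()
    fm=0
    for th in np.arange(1.7,.09,-.1):
        go(*arc(th),th,.08);f=np.linalg.norm(arm.read_state()["contact_force"]);fm=max(fm,f)
        if f>35: print("stop",th);st();return
    print("max",fm);st()
    for z in np.arange(.068,.0595,-.0005):
        go(-.060,z,0,.02);F=arm.read_state()["contact_force"][2]
        if z<.0645 and F>26: break
    print("z",z);st();arm.hold(.2);go(-.060,.1,0,.1);go(-.060,.18,0,.2);st()
E
python3 - <<'E' 2>/dev/null
from strap import *
jaws.grab(30);arm.movep([.5,.15,.25],quat(S[2]))
strap(1,.15)
E
```

```text
t89.3 [0.6053 0.3058 0.1052] F [-0.5 -0.6  0.2] w0.000 g0.0 j6 0.15
max 4.9450461664836025
t93.6 [0.6107 0.2093 0.0686] F [-0.1  0.8  1.4] w-0.000 g0.8 j6 0.14
z 0.0595
t98.1 [0.6119 0.207  0.0637] F [-8.3 -3.6 20.2] w0.004 g10.0 j6 0.15
t99.5 [0.6108 0.207  0.179 ] F [ 0.3  0.5 -0.3] w0.001 g0.0 j6 0.15
```

```bash
sed -i 's/np.arange(.068,.0595,-.0005)/np.arange(.067,.0575,-.001)/; s/go(-.060,z,0,.02)/go(-.060,z,0,.03)/' strap.py
python3 - <<'E' 2>/dev/null
from strap import *
strap(2,0.);strap(3,0.)
arm.movep([.45,-.12,.25],quat(.07))
p,d,W=cam("top");save(cv2.resize(p[140:240,120:280],(800,500),interpolation=cv2.INTER_CUBIC),"seat3")
c,s=np.cos(S[2]),np.sin(S[2]);hs=cv2.cvtColor(p,cv2.COLOR_RGB2HSV)
m=(hs[...,0]<14)&(hs[...,1]>150)&(hs[...,2]>90)&(np.hypot(W[...,0]-.62,W[...,1]-.17)<.19)
P=W[m];L=(P[:,:2]-S[:2])@np.array([[c,-s],[s,c]])
for y in(.059,-.033,-.125):
    k=(abs(L[:,1]-y)<.02);print(y,k.sum(),np.c_[L[k],P[k,2]].mean(0).round(4))
from f2 import seatfit
for y in(.092,0,-.092): seatfit(y,1.64,[0])
st()
E
```

```text
t101.3 [0.6118 0.2139 0.1052] F [-0.4  0.1  0.6] w0.002 g0.0 j6 0.16
max 3.7395757066493647
t105.6 [0.6181 0.1176 0.0691] F [0.7 1.9 2.1] w-0.003 g1.0 j6 0.01
z 0.057999999999999996
t108.1 [0.6184 0.1153 0.0636] F [-11.5  -2.2  25.1] w-0.005 g12.5 j6 0.00
t109.5 [0.6172 0.1153 0.1789] F [-0.6 -0.1 -0.9] w0.000 g0.0 j6 0.00
t111.3 [0.6181 0.122  0.1051] F [-0.5  1.  -1.2] w-0.001 g0.0 j6 0.01
max 5.0620848666443745
t115.7 [0.6234 0.0255 0.0684] F [ 0.5 -0.7  0. ] w0.002 g0.0 j6 -0.14
z 0.057999999999999996
t118.2 [0.625  0.0234 0.0636] F [-11.   -0.7  24.2] w-0.001 g12.3 j6 -0.14
t119.5 [0.6236 0.0236 0.1789] F [-0.8 -0.  -1. ] w0.000 g0.0 j6 -0.14
0.059 13 [0.0418 0.0628 0.0604]
-0.033 59 [ 0.1913 -0.0261  0.173 ]
-0.125 26 [ 0.0404 -0.1253  0.0651]
roll0 0.0 [5.37145e+02 2.35954e+02 4.76100e+01 1.64100e+00 1.20000e-02 1.04000e-01] n 871 1318 res 2.58
roll0 0.0 [5.40418e+02 1.43619e+02 4.74590e+01 1.64400e+00 2.00000e-03 8.30000e-02] n 945 1394 res 2.51
```

View pics/seat3.png

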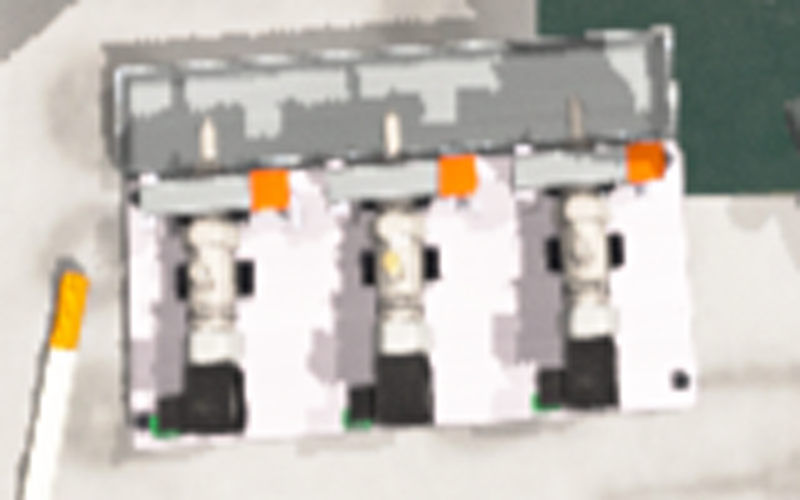

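```bash
cat > elb.py <<'E'
from fit6 import *
E0=np.array([.6404,-.1013])
def elfit(yaw):
    o=clouds(3);b=np.vstack([o[c][1].reshape(-1,3) for c in o])
    f=fit(near(b,E0,.05,.05,.095),elbow,(*E0,yaw));g=fit(near(b,E0,.07,.01,.04),block,(*E0,.38))
    print("elbow",f[0].round(4),f[1:],"block",g[0].round(4));return f[0][2],g[0]
def turn(phi,d,z):
    arm.movep([*E0,.14],quat(phi));arm.move_l([*E0,z],quat(phi),velocity=.1);st()
    jaws.grab(60);st()
    n=int(np.ceil(d/.4))
    for i in range(1,n+1): arm.movep([*E0,z-.004*d*i/n/2/np.pi],quat(phi-d*i/n))
    s=st();print("torque",s["torque"].round(3));arm.hold(.2);jaws.gripper_open();arm.move_l([*E0,.14],velocity=.15)
E
python3 - <<'E' 2>/dev/null
from elb import *
jaws.gripper_open();arm.movep([.45,-.1,.2],quat(.557))
y,_=elfit(2.125)
turn(y-np.pi/2,2.5,.056)
arm.movep([.45,-.05,.22],quat(.9))
elfit(y-2.5);st()
E
cat > r.py <<'E'
from elb import *
st();jaws.gripper_open();arm.movep([.45,-.1,.2],quat(.557));st()
y,_=elfit(2.125)
turn(y-np.pi/2,2.5,.056)
arm.movep([.45,-.05,.22],quat(.9))
elfit(y-2.5);st()
E
python3 r.py 2>&1 | grep -v Warn | tail -12
```

```text
File "r.py", line 3, in <module>
    y,_=elfit(2.125)
        ~~~~~^^^^^^^
  File "elb.py", line 4, in elfit
    o=clouds(3);b=np.vstack([o[c][1].reshape(-1,3) for c in o])
  File "fit.py", line 6, in clouds
    L=[cam(c) for _ in range(n)]
       ~~~^^^
  File "h.py", line 4, in cam
    p,d=viewer.camera(n); c=viewer.camera_params(n)
        ~~~~~~~~~~^^^
ValueError: 200 camera calls are used up
```

```bash
cat > r0.py <<'E'
from elb import *
R={}
D=[("b",np.load("b.npy"))]+[(n+k,np.load(n+k+".npy").reshape(-1,3)) for n in("top","side") for k in("0","1")]
for n,b in D:
    f=fit(near(b,E0,.05,.05,.095),elbow,(*E0,2.12));g=fit(near(b,E0,.07,.012,.045),block,(*E0,.38))
    print(n,f[0].round(4),f[1],g[0].round(4),g[1])
st()
E
python3 r0.py 2>&1|grep -v Warn
```

```text
b [ 6.4070e-01 -1.0130e-01  2.1189e+00  7.0000e-04] 408 [ 6.400e-01 -1.017e-01  3.797e-01  1.000e-04] 1832
top0 [ 6.4110e-01 -1.0050e-01  2.1394e+00  1.0000e-03] 195 [ 6.404e-01 -1.007e-01  3.802e-01  4.000e-04] 985
top1 [ 6.4100e-01 -1.0050e-01  2.1271e+00  9.0000e-04] 196 [ 6.405e-01 -1.007e-01  3.811e-01  4.000e-04] 990
side0 [ 6.4040e-01 -1.0150e-01  2.1246e+00  2.0000e-04] 211 [ 6.398e-01 -1.022e-01  3.839e-01 -4.000e-04] 840
side1 [ 6.4040e-01 -1.0160e-01  2.1231e+00  3.0000e-04] 213 [ 6.397e-01 -1.022e-01  3.732e-01 -5.000e-04] 848
t122.9 [ 0.4502 -0.1002  0.2004] F [-0.7 -0.5  0.6] w1.002 g0.0 j6 -0.93
```

```bash
cat > r1.py <<'E'
from elb import *
def turn(phi,d,z,n):
    arm.movep([*E0,.14],quat(phi));arm.move_l([*E0,z],quat(phi),velocity=.1);st()
    jaws.grab(60);st()
    for i in range(1,n+1):
        arm.movep([*E0,z-.004*d*i/n/2/np.pi],quat(phi-d*i/n));s=arm.read_state()
        print(i,"w%.3f g%.0f"%(s["gripper_width"],s["grip_force"]),"F",s["contact_force"].round(1),"T",s["torque"].round(3))
    arm.hold(.3);s=st();print(Rn.from_quat(s["tcp_rot"][[1,2,3,0]]).as_matrix()[:,1])
turn(.553,2.5,.056,6)
jaws.gripper_open();arm.move_l([*E0,.14],velocity=.2)
turn(1.195,.815,.0544,3)
E
python3 r1.py 2>&1|grep -v Warn
```

```text
t124.7 [ 0.6412 -0.1015  0.0568] F [-0.4  0.2  0. ] w0.997 g0.0 j6 -0.82
t125.3 [ 0.6402 -0.1016  0.0565] F [-3.  -0.5  4.2] w0.272 g60.2 j6 -0.82
1 w0.273 g60 F [-3.1 -1.4  4.5] T [-0.168  0.471 -0.103]
2 w0.268 g61 F [-3.5 -1.3  5. ] T [-0.226  0.479 -0.119]
3 w0.273 g61 F [-2.2 -1.9  5.6] T [-0.399  0.467 -0.133]
4 w0.275 g61 F [-2.3 -2.9  4.2] T [-0.468  0.412 -0.106]
5 w0.272 g61 F [-2.8 -3.7  5.9] T [-0.563  0.434 -0.164]
6 w0.269 g61 F [-2.8 -3.1  5.7] T [-0.633  0.514 -0.121]
t128.5 [ 0.6407 -0.1023  0.0549] F [-3.  -2.9  5.4] w0.271 g60.6 j6 1.68
[-0.36376482 -0.93149001  0.00122958]
t133.3 [ 0.6412 -0.1015  0.0553] F [-0.1 -0.5  0. ] w1.002 g0.0 j6 -1.46
t133.9 [ 0.6404 -0.1019  0.055 ] F [-1.8 -1.3  2.8] w0.272 g60.3 j6 -1.46
1 w0.270 g61 F [-3.1 -2.3  5. ] T [-0.406  0.391 -0.097]
2 w0.270 g61 F [-2.3 -2.5  4.9] T [-0.523  0.446 -0.078]
3 w0.271 g61 F [-3.9 -4.1  5.8] T [-0.495  0.418 -0.145]
t135.3 [ 0.6405 -0.102   0.0544] F [-2.7 -2.5  4.5] w0.270 g60.6 j6 -0.65
[ 9.27144372e-01  3.74704174e-01 -3.09537818e-04]
```

```bash
cat > r2.py <<'E'
from elb import *
jaws.gripper_open();arm.move_l([*E0,.16],velocity=.1);arm.movep([.42,-.1,.25],quat(.38));arm.hold(.5);st();print(arm.sign_off())
E
python3 r2.py 2>&1|grep -v Warn
```

```text
t138.6 [ 0.4202 -0.1     0.2498] F [0.  0.5 0.9] w0.999 g0.0 j6 -0.78
the job is handed in; nothing more can be done
None
```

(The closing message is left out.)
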